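# Slide the cover onto the soak pot

## Robot

A 6-joint arm with a two-finger parallel gripper is mounted at the origin on the work surface. World frame = base frame: x ahead of the robot, y to its left, z up, the work surface at z = 0. Lengths are in m, angles in rad, forces in N, time in s.
With the tool pointing down it reaches from about 0.35 to 0.85 m from the base axis. Payload 8.1 kg.
Tool frame: the origin (TCP) lies at the very end of the fingers, on their centre line; the grasp point (between the pads) lies 19 mm behind it; z points along the fingers, y is the line along which they close (so a half turn about z gives the same grasp; the last joint's range is limited). The gripper opens to 93 mm and grips with 3 to 60 N. Pads are 15 mm wide; open, the fingers measure 128 mm over their backs; the gripper's body (75 mm by 188 mm) begins 65 mm behind the grasp point.
Start: joints at [-1.188, 0.13, 1.488, -0, 1.523, -0.085], TCP at [0.271, -0.536, 0.219] pointing down, gripper open.
Joint ranges: [-2.96, 2.96], [-0.89, 2.26], [0.02, 2.5], [-1.34, 4.48], [0, 2.73], [-2.66, 2.66]. Speed limits (rad/s): [2.39, 2.39, 2.79, 3.14, 3.14, 3.14].

## Interface

Orientations are given as a rotation vector (axis times angle).
In Python, from plant import robot, imaging gives the robot as it stands.
- The arm moves only by the tool jog_arm, never from a script. Its argument "rows" is a list of rows, each a list of 2 entries, a list of its own where there are three numbers: the shift along the tool's x, y, z each as a share of 0.2 m, from -1 to 1, then the turn, a rotation vector about the tool's x, y, z each as a share of pi/2 rad, from -1 to 1. A call has 1 to 5 rows; each row is the pose to reach, as a shift and turn from the pose commanded when the call began, along the tool's axes at that moment; what a row does not reach only later rows make up. A row lasts 1/10 s, in which the tool goes at most 50 mm and 8.59 degrees, less where a joint would pass 70% of its speed; a pose out of reach is approached as far as the arm can. A call with a number of a shift or a turn outside -1 to 1 is refused whole. A call with a gripper value outside its range is refused whole. "hand" is the closure, from -1 (fully open) to 1 (shut), set as the call begins (left out, the last holds). The fingers move at their own pace and stop on an object; "squeeze" is the grip in N (left out, the last holds). Time passes only in rows, so rows that repeat a pose let the fingers close. It gives the time, the measured TCP pose, the force, the opening and the grip force at its end, in the units of the state.
- robot.read_state(): the state, without advancing time (a new reading comes with each control period).
- imaging.read_camera(name): name is "scene" or "top" or "wrist"; returns a dict with "frame" (400x640x3 uint8, red, green, blue), "vertical_fov" (degrees; the focal length in pixels is half the picture's height over the tangent of half this angle, whatever the lens; pixels are square), "cx", "cy" (the principal point, pixels), "R" (3x3) and "t" (3): a world point X has camera coordinates R X + t. Camera axes: x right, y down, z forward; pixel columns grow to the right and rows downward; lengths in m; the calibration is good to about 2 mm. The wrist camera is an equidistant fisheye: a pixel r from the principal point sees the ray r / f radians off the axis. A picture is of the moment at which its call begins. There is no depth.
- robot.close_job(): hands the job in; it is judged then, once.
The state is a dict: "t": time; "q": joint angles; "dq": joint speeds; "joint_torque": joint torques, N m; "tool_pos": TCP position; "orientation": TCP orientation; "force": force on the tool from outside, world axes, zero at the start; "wrist_torque": the same for the moment, N m; "opening": finger opening in m; "gripper_force": force on a finger pad.
Only numpy, scipy, OpenCV 4.12 (cv2) and the standard library are available. Lean on these libraries where they do the work, as an engineer would, in place of code of your own. Each camera call takes 0.05 s, during which the arm holds its last target. There are 200 camera calls.

## Task

The carburettor jets are soaking in the wide-mouthed steel pot and need covering: lift the tyre lever off that pot and lay it flat on the bench without dropping it, then slide the loose aluminium cover across the toolbox top and onto the pot, never picking it up, until it drops home in the mouth and sits level. Leave the jar, the grease tin, the brake lever and the feeler gauge where they are, and let go of everything at the end.

Things in the scene. Friction and masses are not known exactly. Their poses are not given: they have to be found in the camera images.
- toolbox: blue plastic toolbox, flat level top, fixed to the bench; 240 mm (its x) by 380 mm (its y), 80 mm high; snap latch on its front face (-x), below the top. Origin at the centre of its underside, the top at z = 80 mm. A pot stands at each of its two ends (+y and -y), either way round
- pot: wide-mouthed round stainless pot, fixed, the one to cover: mouth 90 mm across, flat brim out to radius 62 mm, rim top 78 mm above the bench (2 mm lower than the toolbox top); brim 8 to 14 mm off one end of the toolbox. Origin at the centre of its underside; brass jets inside. The tyre lever lies across its brim at the start
- pot_rim (a point): centre of the wide-mouthed pot's mouth, at rim height (78 mm)
- narrow_pot: second stainless pot, fixed, same height (78 mm) and brim (radius 62 mm) but with a narrow mouth 56 mm across, which the cover does not fit; it stands at the other end of the toolbox. Origin at the centre of its underside
- cover: loose aluminium cover, about 0.2 kg: flange 132 mm across, 4 mm thick; under it a round boss 84 mm across, 6 mm deep; no knob. Starts on the toolbox top, on its boss, flange 6 mm clear. Origin at the centre of the boss's underside, z up. Seated, the boss is in the mouth (3 mm play all round), the origin 6 mm below the rim; slid over the mouth it drops in by itself once centred
- tyre_lever: yellow plastic tyre lever, 153 mm long (x from -75 to +78 mm), 18 mm wide (y), 9 mm thick; the last 24 mm at +x is only 14 mm wide and 5 mm thick; 50 g. Origin on its underside near the middle, x along it, z up
- jar: small glass jar with a twist cap, 40 mm across, 62 mm high, 0.12 kg, standing on the toolbox top; leave it. Origin at the centre of its underside
- grease_tin: small round tin, 42 mm across, 45 mm high, 0.14 kg, standing on the toolbox top; leave it. Origin at the centre of its underside
- brake_lever: aluminium brake lever lying on the bench in front of the toolbox, 177 mm long (x), 26 mm wide, 12 mm high; leave it. Origin on its underside at the middle
- feeler_gauge: stainless feeler gauge lying on the bench in front of the toolbox, 90 mm long (x), about 30 mm wide over the fanned blades, 9 mm high; leave it. Origin on its underside at the middle of the case
There are look-alikes about, which are no part of the job. There is more than one size of the cover; the one meant has the size given above.

How it is judged:
On the way, in this order (a step that is already met when the one before it is completed fails the run):
1. the tyre lever is held in the fingers, lifted off the pot (contact force between the fingers and tyre_lever above 0.5 N and height (world z) of tyre_lever above 0.095 m), for 0.1 s.
2. the tyre lever lies flat on the bench, let go (height (world z) of tyre_lever below 0.012 m and angle between tyre_lever's own z axis and vertical below 0.15 rad and linear speed of tyre_lever below 0.02 m/s and contact force between the fingers and tyre_lever below 0.1 N), for 0.2 s.
3. the cover is seated level on the wide-mouthed pot (horizontal distance between cover and pot_rim below 0.006 m and z of cover in the frame of pot_rim between -0.009 and -0.004 m and angle between cover's own z axis and vertical below 0.035 rad), for 0.2 s.
At the end, for the whole second after the job is handed in: cover within 6 mm of the wide mouth's centre, boss in the mouth (origin 4 to 9 mm below the rim), level within 0.035 rad, at rest; tyre lever flat on the bench (underside under 12 mm up, within 0.15 rad), at rest; bystanders within 12 mm of their places (all of step 3 and height (world z) of tyre_lever below 0.012 m and angle between tyre_lever's own z axis and vertical below 0.15 rad and linear speed of each of tyre_lever, cover below 0.02 m/s); the robot touches nothing.
It fails at once if the cover is picked up: its underside rises more than 25 mm above the toolbox top (height (world z) of cover above 0.105 m).
It fails at once if the tyre lever is dropped: falling to the bench faster than 0.6 m/s out of the fingers (linear speed of tyre_lever above 0.6 m/s and height (world z) of tyre_lever below 0.06 m and contact force between the fingers and tyre_lever below 0.1 N).
It fails at once if the jar or grease tin is shifted by more than 12 mm or knocked over (distance of any of jar, grease_tin from where it was at the start of the episode above 0.012 m or angle between any of jar, grease_tin's own z axis and vertical above 0.35 rad).
It fails at once if the brake lever or feeler gauge is shifted by more than 12 mm or knocked over (distance of any of brake_lever, feeler_gauge from where it was at the start of the episode above 0.012 m or angle between any of brake_lever, feeler_gauge's own z axis and vertical above 0.35 rad).
It also fails if it takes over 64 s, if anything falls off the work surface, if the arm or the gripper's body presses on something with over 40 N, if the wrist force passes 120 N, or if a joint passes its speed limit or range.

## Working session

There is one attempt and no reset: what is moved stays moved. The work goes in short steps, Python scripts to look and compute and a tool call to move; the robot and the scene stay as the last step left them, time stands still between calls to the robot, and variables do not carry over. Pictures are saved under pics/ and viewed, at most 10 in all, crops included, and the job is handed in when it is done.

Besides the shell and the picture viewer there is one more tool, called as name([rows], argument=value, ...), one row to a line, values as JSON. jog_arm: Moves the arm, as the interface text tells. Its arguments: {"type":"object","properties":{"rows":{"type":"array"},"hand":{"type":"number"},"squeeze":{"type":"number"}},"required":["rows"]}

```bash
mkdir -p pics
cat > h.py <<'E'
import sys; sys.path.insert(0,'.')
import numpy as np, cv2
from scipy.spatial.transform import Rotation as Ro
from plant import robot, imaging
def f(c): return 200/np.tan(np.radians(c["vertical_fov"])/2)
def shot(n,fn=None):
    c=imaging.read_camera(n); c["R"]=np.array(c["R"]);c["t"]=np.array(c["t"])
    np.save(f'{n}.npy',c,allow_pickle=True)
    if fn: cv2.imwrite(f'pics/{fn}.png',c["frame"][:,:,::-1])
    return c
def load(n): return np.load(f'{n}.npy',allow_pickle=True).item()
def world(c,u,v,z,fish=False):
    d=np.array([u-c["cx"],v-c["cy"]])/f(c)
    if fish:
        r=np.linalg.norm(d)+1e-12; ray=np.array([*(d/r*np.sin(r)),np.cos(r)])
    else: ray=np.array([*d,1])
    o=-c["R"].T@c["t"]; w=c["R"].T@ray
    return (o+w*(z-o[2])/w[2]).round(4)
def pix(c,X):
    p=c["R"]@np.array(X)+c["t"]; return (p[:2]/p[2]*f(c)+[c["cx"],c["cy"]]).round(1)
def rel(pos,yaw_rv=None):
    s=robot.read_state(); R=Ro.from_rotvec(s["orientation"])
    return (R.inv().apply(np.array(pos)-s["tool_pos"])/0.2).round(3)
E
python3 - <<'E'
from h import *
for n in ("top","scene"):
    c=shot(n,n+"1"); print(n,f(c),c["cx"],c["cy"],(-c["R"].T@c["t"]).round(3)); print(c["R"].round(3))
s=robot.read_state(); print(s); print(Ro.from_rotvec(s["orientation"]).as_matrix().round(3))
E
```

```text
top 461.125845741469 319.1342019790263 199.86083252598675 [4.400e-01 1.000e-03 1.122e+00]
[[-0.026 -0.999 -0.029]
 [-0.991  0.029 -0.134]
 [ 0.135  0.025 -0.991]]
scene 500.3731167781827 316.6231239748165 196.7355562253804 [ 0.915 -0.498  1.081]
[[ 0.852  0.523 -0.011]
 [ 0.443 -0.733 -0.516]
 [-0.278  0.434 -0.857]]
{'t': 0.1, 'q': array([-1.18837053e+00,  1.31119506e-01,  1.48915163e+00, -1.68712807e-05,
        1.52298578e+00, -8.54185846e-02]), 'dq': array([ 0.00110619, -0.00299789, -0.00141382,  0.00101   ,  0.00086009,
        0.00029147]), 'joint_torque': array([ 1.87310063e-03, -5.61340356e+01, -4.93093836e+01,  7.69622298e-02,
        2.91609485e-02, -7.21923266e-05]), 'tool_pos': array([ 0.27039343, -0.53505376,  0.21768241]), 'orientation': array([-3.05443154e+00, -7.27824719e-01,  4.12757949e-04]), 'force': array([ 0.21960898,  0.69470384, -0.11434235]), 'wrist_torque': array([-0.02434545,  0.03018564, -0.02011436]), 'gripper_force': 0.0, 'opening': 0.09283504640569297}
[[ 0.893  0.451 -0.001]
 [ 0.451 -0.893  0.002]
 [ 0.    -0.002 -1.   ]]
```

View pics/top1.png

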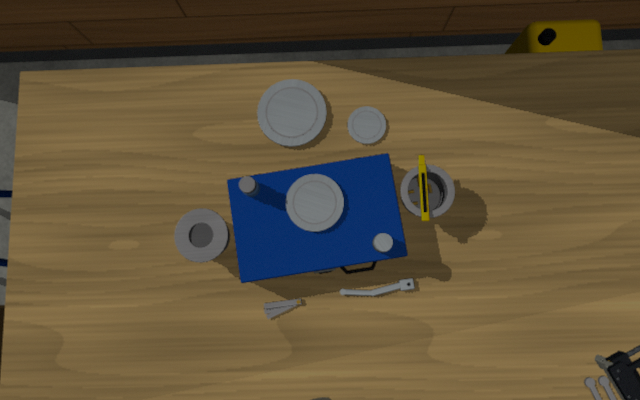

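View pics/scene1.png

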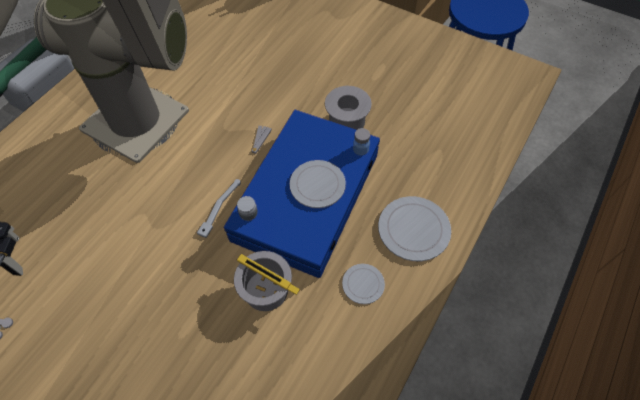

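The top view shows the cover on the toolbox at (315,203). Other discs that could be taken for it are the big one at (292,113) and the small one at (367,125), both on the bench. The wide pot, with the lever across it, is at (427,190). The narrow pot is at (201,236), and the yellow lever runs (422,156)–(426,220). The yellow object at (565,37) is not on the bench area and is ignored. The jar is at (249,186), the tin at (383,242), the feeler gauge at (282,308) and the brake lever at (378,290). I choose the disc on the toolbox and will check its size in a rectified crop.

Run:
```python
from h import *
c=load("top"); img=c["frame"][:,:,::-1].copy()
# rectify at z=0.085: out u = (0.16 - y)*1500 , v=(0.60-x)*1500
Z=0.085
W=lambda x,y:((0.13-y)*1600,(0.62-x)*1600)
P=[(0.62,0.13),(0.62,-0.35),(0.32,0.13),(0.32,-0.35)]
H=cv2.getPerspectiveTransform(np.float32([pix(c,(*p,Z)) for p in P]),np.float32([W(*p) for p in P]))
o=cv2.warpPerspective(img,H,(770,480),flags=cv2.INTER_CUBIC); o=cv2.convertScaleAbs(o,alpha=1.6)
cv2.imwrite('pics/rect.png',o)
for n,u,v,z in [("cover",315,203,.09),("big",292,113,.01),("small",367,125,.01),("pot",427,190,.078),("narrow",201,236,.078),("leverA",422,156,.085),("leverB",426,220,.087),("jar",249,186,.142),("tin",383,242,.125),("tb1",228,179,.08),("tb2",388,155,.08),("tb3",406,258,.08),("tb4",241,282,.08)]:
    print(n,world(c,u,v,z))
hsv=cv2.cvtColor(img,cv2.COLOR_BGR2HSV)
m=cv2.inRange(hsv,(18,120,80),(35,255,255)); m[:, :400]=0;m[:140]=0;m[240:]=0;m[:,450:]=0
p=np.argwhere(m)[:,::-1].astype(np.float32); r=cv2.minAreaRect(p); print(len(p),r,[world(c,*q,.087) for q in cv2.boxPoints(r)])
```

```text
cover [0.5735 0.0361 0.09  ]
big [0.8124 0.0908 0.01  ]
small [ 0.775 -0.095  0.01 ]
pot [ 0.5973 -0.2192  0.078 ]
narrow [0.5069 0.2981 0.078 ]
leverA [ 0.6751 -0.2109  0.085 ]
leverB [ 0.5282 -0.2112  0.087 ]
jar [0.608  0.1762 0.142 ]
tin [ 0.4802 -0.1091  0.125 ]
tb1 [0.6365 0.2359 0.08  ]
tb2 [ 0.6811 -0.1343  0.08  ]
tb3 [ 0.4451 -0.1635  0.08  ]
tb4 [0.4015 0.2064 0.08  ]
1751 ((424.5, 189.49996948242188), (48.99999237060547, 98.99998474121094), 0.0) [array([ 0.4874, -0.1513,  0.087 ]), array([ 0.7137, -0.1624,  0.087 ]), array([ 0.71  , -0.2739,  0.087 ]), array([ 0.4844, -0.2596,  0.087 ])]
```

View pics/rect.png

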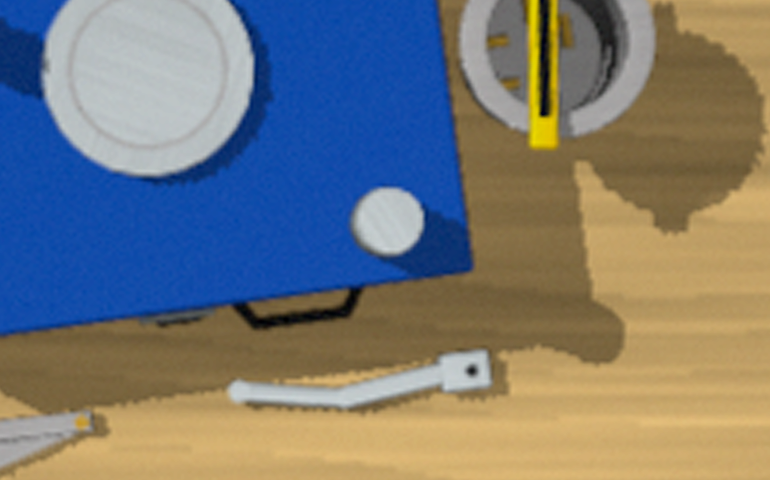

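The crop shows a cover 210 px wide, which is 131 mm, so it is the right size. The pot brim spans u 460–655, the wide mouth has jets in it, and the lever runs nearly along x at u≈543. I'll refine the fits and then move.

Run:
```python
from h import *
c=load("top"); img=c["frame"][:,:,::-1].copy(); hsv=cv2.cvtColor(img,cv2.COLOR_BGR2HSV)
def comp(m,u,v):
    n,l,s,ce=cv2.connectedComponentsWithStats(m); k=l[v,u]
    return (l==k).astype(np.uint8) if k else None
m=cv2.inRange(hsv,(20,215,60),(35,255,255)); m[:, :410]=0;m[:150]=0;m[225:]=0;m[:,440:]=0
p=np.argwhere(m)[:,::-1].astype(np.float32)
w=np.array([world(c,*q,.087)[:2] for q in p]); r=cv2.minAreaRect((w*1000).astype(np.float32)); print("lever",len(p),r)
g=cv2.inRange(hsv,(0,0,90),(180,70,255))
for n,u,v,z in (("cover",315,203,.09),("narrow",220,236,.078),("pot",408,195,.078),("tin",383,242,.125),("jar",249,186,.142)):
    k=comp(g,u,v)
    if k is None: print(n,hsv[v,u]); continue
    ct=max(cv2.findContours(k,0,1)[0],key=len)[:,0]
    w=np.array([world(c,*q,z)[:2]*1000 for q in cv2.convexHull(ct)[:,0].astype(float)],np.float32)
    print(n,k.sum(),cv2.fitEllipse(w),cv2.minEnclosingCircle(w))
print(rel((.601,-.211,.15)), rel((.601,-.211,.080)))
```

```text
lever 365 ((602.6124267578125, -208.2665557861328), (149.3538055419922, 19.703441619873047), 1.4528372287750244)
cover 2625 ((575.8051147460938, 37.54529571533203), (130.7452850341797, 131.0489959716797), 66.74583435058594) ((575.6041259765625, 37.544612884521484), 65.84037017822266)
narrow 1749 ((510.13629150390625, 299.7492370605469), (121.37515258789062, 123.31330871582031), 79.86483764648438) ((509.8506774902344, 299.18035888671875), 61.827911376953125)
pot [ 0  3 86]
tin 284 ((480.69915771484375, -108.91209411621094), (39.58294677734375, 40.70607376098633), 172.95773315429688) ((480.84527587890625, -108.91370391845703), 20.487449645996094)
jar 194 ((614.2940063476562, 182.49427795410156), (33.15412521362305, 35.551944732666016), 116.96080017089844) ((614.7623901367188, 183.40924072265625), 18.358959197998047)
[ 2.206 -0.7    0.34 ] [ 2.206 -0.7    0.69 ]
```

jog_arm([
  [[0,0,0.1],[0,0,0.1]],
  [[0,0,0.1],[0,0,0.2]],
  [[0,0,0.1],[0,0,0.298]],
  [[0,0,0.1],[0,0,0.298]],
], hand=0.1, squeeze=20)

```text
t: 0.5
tool_pos: [0.2704, -0.5351, 0.1979]
orientation: [-3.14, 0.005, 0.001]
force: [-0.8, -0.4, -0.3]
opening: 0.0657
gripper_force: 0.0
```

jog_arm([
  [[0.2,-0.2,0],[0,0,0]],
  [[0.4,-0.4,0],[0,0,0]],
  [[0.6,-0.6,0],[0,0,0]],
  [[0.83,-0.81,0],[0,0,0]],
  [[0.83,-0.81,0],[0,0,0]],
])

```text
t: 1.0
tool_pos: [0.4386, -0.371, 0.1987]
orientation: [-3.141, -0.009, -0.001]
force: [0.9, -0.9, 0.5]
opening: 0.0421
gripper_force: 0.0
```

jog_arm([
  [[0.2,-0.2,0],[0,0,0]],
  [[0.4,-0.4,0],[0,0,0]],
  [[0.6,-0.6,0],[0,0,0]],
  [[0.83,-0.81,0.1],[0,0,0]],
  [[0.83,-0.81,0.2],[0,0,0]],
], hand=0.1)

```text
t: 1.5
tool_pos: [0.6066, -0.2097, 0.1616]
orientation: [3.14, 0.009, 0.01]
force: [0.0, -1.5, 1.0]
opening: 0.0423
gripper_force: 0.0
```

Run:
```python
from h import *
c=shot("wrist","w1"); s=robot.read_state(); print(s["tool_pos"],s["opening"],s["t"],f(c),c["cx"],c["cy"],(-c["R"].T@c["t"]).round(3))
```

```text
[ 0.60563727 -0.20496917  0.15342562] 0.04173391860468731 1.55 309.70691628693146 318.92355605675994 199.80734014284633 [ 0.679 -0.21   0.328]
```

View pics/w1.png

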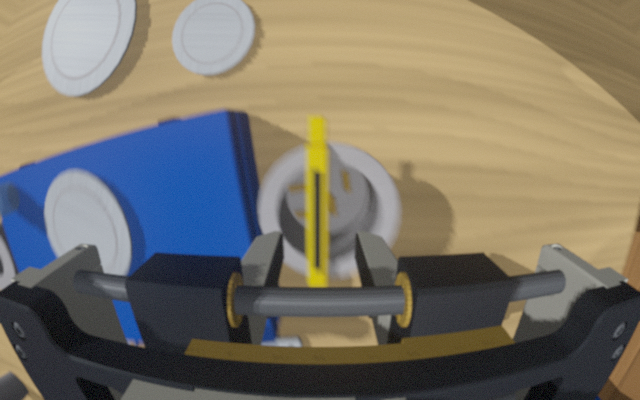

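The wrist view shows the lever from (317,118), its narrow end, to (318,285), and it lies between the fingers at u≈265 and 372. The pot brim spans u 259–401.

Run:
```python
from h import *
c=load("wrist"); W=lambda u,v,z:world(c,u,v,z,True)
print("lev",W(317,118,.083),W(317,200,.087),W(317.5,285,.087))
print("brim",[W(*q,.078) for q in((259,207),(401,207),(330,141.5),(285,155),(376,157))])
print("cover",[W(*q,.088) for q in((45,210),(131,240),(75,170))])
s=robot.read_state(); print(s["tool_pos"],Ro.from_rotvec(s["orientation"]).as_matrix().round(3))
print(rel((.602,-.2085,.081)))
```

```text
lev [ 0.6795 -0.2092  0.083 ] [ 0.6143 -0.2096  0.087 ] [ 0.5357 -0.2104  0.087 ]
brim [array([ 0.6054, -0.1603,  0.078 ]), array([ 0.6061, -0.2819,  0.078 ]), array([ 0.6606, -0.2197,  0.078 ]), array([ 0.6495, -0.1834,  0.078 ]), array([ 0.6486, -0.2577,  0.078 ])]
cover [array([0.6009, 0.095 , 0.088 ]), array([ 0.5736, -0.031 ,  0.088 ]), array([0.6437, 0.0311, 0.088 ])]
[ 0.60563727 -0.20496917  0.15342562] [[ 1.     0.008 -0.002]
 [ 0.008 -1.     0.004]
 [-0.002 -0.004 -1.   ]]
[-0.018  0.019  0.362]
```

jog_arm([
  [[0,-0.01,0.12],[0,0,0]],
  [[0,-0.01,0.24],[0,0,0]],
  [[0,-0.01,0.3],[0,0,0]],
  [[0,-0.01,0.3],[0,0,0]],
  [[0,-0.01,0.3],[0,0,0]],
])

```text
t: 2.05
tool_pos: [0.6028, -0.21, 0.0993]
orientation: [3.141, 0.001, 0.001]
force: [0.2, 0.4, 0.8]
opening: 0.0419
gripper_force: 0.0
```

jog_arm([
  [[0,0,0.05],[0,0,0]],
  [[0,0,0.09],[0,0,0]],
  [[0,0,0.09],[0,0,0]],
  [[0,0,0.09],[0,0,0]],
])

```text
t: 2.45
tool_pos: [0.6024, -0.2096, 0.0803]
orientation: [-3.141, 0.0, 0.001]
force: [0.4, 0.8, 1.2]
opening: 0.0419
gripper_force: 0.0
```

jog_arm([
  [[0,0,0],[0,0,0]],
  [[0,0,0],[0,0,0]],
  [[0,0,0],[0,0,0]],
  [[0,0,0],[0,0,0]],
  [[0,0,0],[0,0,0]],
], hand=1, squeeze=25)

```text
t: 2.95
tool_pos: [0.6029, -0.2097, 0.0809]
orientation: [3.141, -0.0, 0.001]
force: [-0.2, 0.0, 0.3]
opening: 0.0173
gripper_force: 25.0
```

jog_arm([
  [[0,0,-0.05],[0,0,0]],
  [[0,0,-0.12],[0,0,0]],
  [[0,0,-0.2],[0,0,0]],
  [[0,0,-0.25],[0,0,0]],
  [[0,0,-0.25],[0,0,0]],
])

```text
t: 3.45
tool_pos: [0.6044, -0.2104, 0.1341]
orientation: [3.14, -0.001, 0.007]
force: [0.4, -0.3, 0.5]
opening: 0.0174
gripper_force: 25.0
```

Run:
```python
from h import *
c=shot("scene"); cv2.imwrite('pics/s2.png',cv2.resize(c["frame"][150:370,120:420,::-1],None,fx=2.5,fy=2.5))
s=robot.read_state(); print(s["tool_pos"],s["opening"],s["gripper_force"],s["t"])
```

```text
[ 0.60368148 -0.21007807  0.13254796] 0.017940496347846543 24.995388686656952 3.5
```

View pics/s2.png

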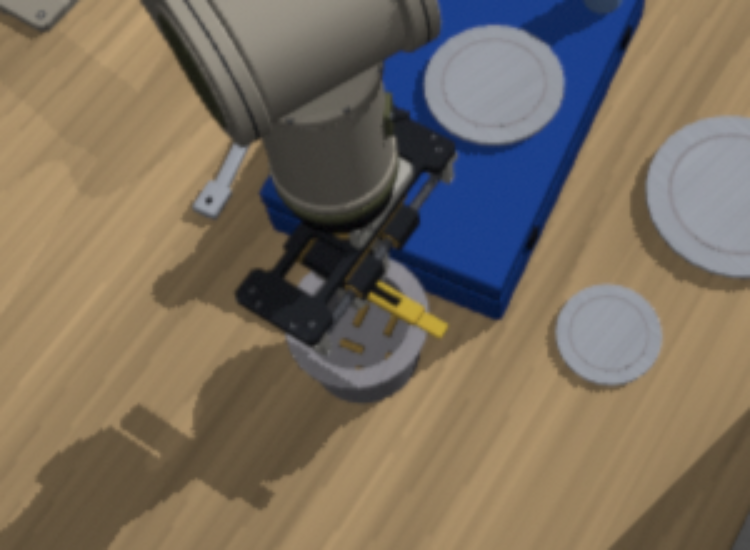

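The lever is in the fingers, clear of the pot, at (405,305). I carry it toward -y onto free bench.

jog_arm([
  [[0,0.15,0],[0,0,0]],
  [[0,0.4,0],[0,0,0]],
  [[0,0.65,0],[0,0,0]],
  [[0,0.9,0],[0,0,0]],
  [[0,1,0],[0,0,0]],
])

```text
t: 4.0
tool_pos: [0.6009, -0.4141, 0.1293]
orientation: [3.141, -0.006, -0.002]
force: [0.6, 0.3, -0.4]
opening: 0.0174
gripper_force: 25.0
```

jog_arm([
  [[0,0,0.1],[0,0,0]],
  [[0,0,0.25],[0,0,0]],
  [[0,0,0.4],[0,0,0]],
  [[0,0,0.5],[0,0,0]],
  [[0,0,0.53],[0,0,0]],
])

```text
t: 4.5
tool_pos: [0.6, -0.4077, 0.0197]
orientation: [-3.137, 0.001, 0.009]
force: [-0.6, -0.1, -1.0]
opening: 0.0176
gripper_force: 25.0
```

jog_arm([
  [[0,0,0],[0,0,0]],
  [[0,0,0],[0,0,0]],
  [[0,0,0],[0,0,0]],
])

```text
t: 4.8
tool_pos: [0.6038, -0.4105, 0.0269]
orientation: [3.14, -0.0, 0.004]
force: [0.3, 0.5, -0.9]
opening: 0.0176
gripper_force: 25.0
```

jog_arm([
  [[0,0,0.03],[0,0,0]],
  [[0,0,0.06],[0,0,0]],
  [[0,0,0.09],[0,0,0]],
  [[0,0,0.11],[0,0,0]],
  [[0,0,0.11],[0,0,0]],
])

```text
t: 5.3
tool_pos: [0.6025, -0.4095, 0.0027]
orientation: [-3.141, 0.0, 0.001]
force: [-0.7, 1.3, 2.8]
opening: 0.0176
gripper_force: 25.0
```

jog_arm([
  [[0,0,0.005],[0,0,0]],
  [[0,0,0.01],[0,0,0]],
  [[0,0,0.01],[0,0,0]],
])

```text
t: 5.6
tool_pos: [0.6029, -0.4099, 0.0026]
orientation: [3.141, -0.0, 0.001]
force: [-5.1, 3.5, 13.9]
opening: 0.0172
gripper_force: 25.0
```

On the bench (contact force felt). Release.

jog_arm([
  [[0,0,-0.005],[0,0,0]],
  [[0,0,-0.005],[0,0,0]],
  [[0,0,-0.005],[0,0,0]],
  [[0,0,-0.005],[0,0,0]],
  [[0,0,-0.005],[0,0,0]],
], hand=0.2)

```text
t: 6.1
tool_pos: [0.6024, -0.4095, 0.0012]
orientation: [-3.141, 0.0, 0.001]
force: [0.3, 0.0, 0.2]
opening: 0.0369
gripper_force: 0.0
```

jog_arm([
  [[0,0,-0.1],[0,0,0]],
  [[0,0,-0.3],[0,0,0]],
  [[0,0,-0.5],[0,0,0]],
  [[0,0,-0.75],[0,0,0]],
  [[0,0,-0.85],[0,0,0]],
])

```text
t: 6.6
tool_pos: [0.6049, -0.4114, 0.1809]
orientation: [3.135, -0.0, 0.012]
force: [-0.5, -1.3, 1.1]
opening: 0.0372
gripper_force: 0.0
```

Run:
```python
from h import *
c=shot("wrist","w2"); s=robot.read_state(); print(s["tool_pos"],s["opening"],s["t"])
c=shot("top"); hsv=cv2.cvtColor(c["frame"],cv2.COLOR_RGB2HSV)
```

```text
[ 0.60567525 -0.41196094  0.18334761] 0.03711672839557834 6.65
```

View pics/w2.png

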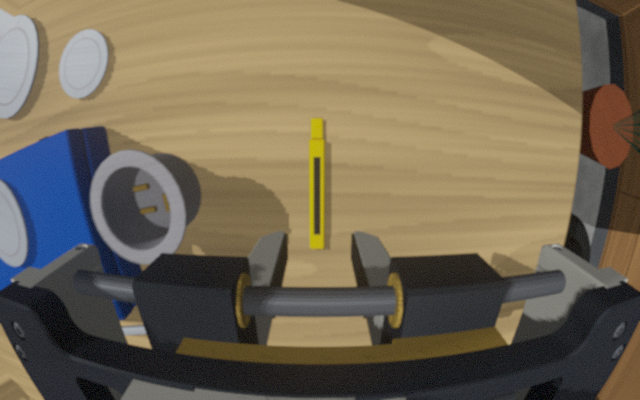

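The lever lies flat on the bench at (317,185), and the mouth is clear. Next I turn the tool −95° and go above the spot behind the cover.

jog_arm([
  [[0,-0.1,0],[0,0,-0.09]],
  [[0,-0.3,0],[0,0,-0.18]],
  [[0,-0.5,0],[0,0,-0.275]],
  [[0,-0.75,0],[0,0,-0.37]],
  [[0,-1,0],[0,0,-0.465]],
], hand=-1)

```text
t: 7.2
tool_pos: [0.6017, -0.2079, 0.171]
orientation: [-2.931, -1.129, 0.001]
force: [1.5, 0.1, -0.1]
opening: 0.0726
gripper_force: 0.0
```

jog_arm([
  [[0.12,-0.16,0],[0,0,-0.09]],
  [[0.24,-0.32,0],[0,0,-0.18]],
  [[0.36,-0.48,0],[0,0,-0.275]],
  [[0.48,-0.64,0],[0,0,-0.37]],
  [[0.605,-0.8,0],[0,0,-0.465]],
])

```text
t: 7.7
tool_pos: [0.5851, -0.0081, 0.1713]
orientation: [-2.334, -2.102, 0.001]
force: [-0.2, 0.4, 0.6]
opening: 0.0929
gripper_force: 0.0
```

jog_arm([
  [[0,0,0],[0,0,0]],
  [[0,0,0],[0,0,0]],
])

```text
t: 7.9
tool_pos: [0.5856, -0.0089, 0.1713]
orientation: [-2.339, -2.096, 0.001]
force: [0.2, -0.2, -0.8]
opening: 0.0927
gripper_force: 0.0
```

Run:
```python
from h import *
s=robot.read_state(); R=Ro.from_rotvec(s["orientation"]).as_matrix()
print(s["q"].round(2),s["tool_pos"],s["opening"],R.round(3)); print(np.degrees(np.arctan2(R[1,0],R[0,0])))
print(rel((.569,.121,.18)))
```

```text
[-0.1   0.12  1.59 -0.    1.44  0.01] [ 0.58563621 -0.00888558  0.17133902] 0.09273275142815061 [[ 0.109  0.994 -0.001]
 [ 0.994 -0.109 -0.   ]
 [-0.    -0.001 -1.   ]]
83.7269381472163
[ 0.636 -0.154 -0.043]
```

jog_arm([
  [[0.2,-0.05,0],[0,0,-0.06]],
  [[0.4,-0.1,0],[0,0,-0.124]],
  [[0.636,-0.154,0],[0,0,-0.124]],
  [[0.636,-0.154,0],[0,0,-0.124]],
  [[0.636,-0.154,0],[0,0,-0.124]],
])

```text
t: 8.4
tool_pos: [0.5695, 0.1197, 0.1714]
orientation: [2.126, 2.313, -0.001]
force: [-0.5, 0.2, -0.4]
opening: 0.0928
gripper_force: 0.0
```

Run:
```python
from h import *
s=robot.read_state(); R=Ro.from_rotvec(s["orientation"]).as_matrix()
print(s["tool_pos"],np.degrees(np.arctan2(R[1,0],R[0,0])),rel((.569,.121,.083)))
c=shot("wrist","w3")
c=shot("top"); img=c["frame"][:,:,::-1]; cv2.imwrite('pics/t3.png',cv2.resize(img[130:270,170:470],None,fx=2.6,fy=2.6,interpolation=2))
```

```text
[0.56948996 0.11973182 0.1713931 ] 94.81810555648904 [ 0.007 -0.002  0.442]
```

View pics/t3.png

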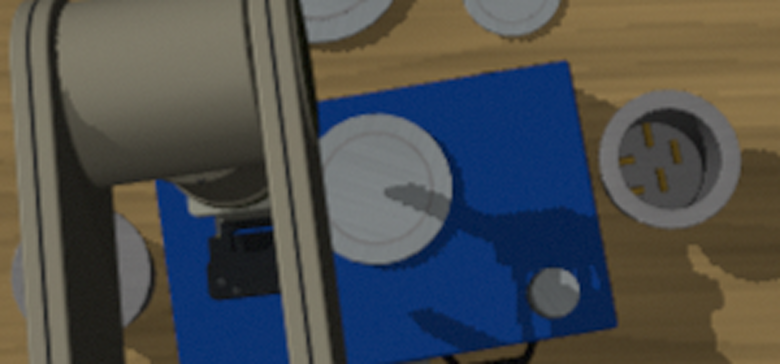

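View pics/w3.png

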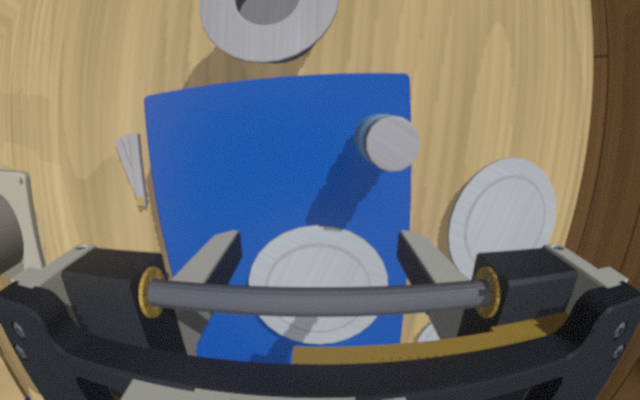

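The top crop shows the open pot, brim 601–741 × 89–229, giving a centre at full-image (428.1,191.2). In the wrist view the cover spans u 249–389 with its far edge at v=225, the jar is at (390,142), and the fingers straddle the cover symmetrically.

Run:
```python
from h import *
c=load("top"); print("pot",world(c,428.1,191.2,.078),[world(c,u/2.6+170,v/2.6+130,.078) for u,v in((601,159),(741,159),(671,89),(671,229))])
c=load("wrist"); W=lambda u,v,z:world(c,u,v,z,True)
print("cover",[W(*q,.09) for q in((249,285),(389,285),(320,225),(320,344))]); print("jar",[W(*q,.142) for q in((390,142),(365,142),(419,145))])
```

```text
pot [ 0.5945 -0.2215  0.078 ] [array([ 0.5964, -0.1606,  0.078 ]), array([ 0.5927, -0.2822,  0.078 ]), array([ 0.657 , -0.2251,  0.078 ]), array([ 0.5332, -0.218 ,  0.078 ])]
cover [array([0.5108, 0.0358, 0.09  ]), array([0.6416, 0.047 , 0.09  ]), array([0.5719, 0.1019, 0.09  ]), array([ 0.5834, -0.0302,  0.09  ])]
jar [array([0.6099, 0.1802, 0.142 ]), array([0.5937, 0.1784, 0.142 ]), array([0.6297, 0.1805, 0.142 ])]
```

jog_arm([
  [[0,0,0.1],[0,0,0]],
  [[0,0,0.2],[0,0,0]],
  [[0,0,0.3],[0,0,0]],
  [[0,0,0.36],[0,0,0]],
  [[0,0,0.36],[0,0,0]],
])

```text
t: 9.0
tool_pos: [0.5682, 0.1185, 0.0974]
orientation: [-2.127, -2.309, 0.005]
force: [0.6, -0.0, -0.1]
opening: 0.0931
gripper_force: 0.0
```

jog_arm([
  [[0,0,0.04],[0,0,0]],
  [[0,0,0.08],[0,0,0]],
  [[0,0,0.08],[0,0,0]],
  [[0,0,0.08],[0,0,0]],
])

```text
t: 9.4
tool_pos: [0.5695, 0.1201, 0.0838]
orientation: [2.125, 2.313, 0.0]
force: [-0.0, -0.0, -0.2]
opening: 0.0931
gripper_force: 0.0
```

jog_arm([
  [[-0.06,0,0],[0,0,0]],
  [[-0.12,0,0],[0,0,0]],
  [[-0.18,0,0],[0,0,0]],
  [[-0.24,0,0],[0,0,0]],
  [[-0.3,0,0],[0,0,0]],
])

```text
t: 9.9
tool_pos: [0.5748, 0.059, 0.0839]
orientation: [2.126, 2.313, 0.001]
force: [0.2, 0.9, 1.1]
opening: 0.0929
gripper_force: 0.7
```

jog_arm([
  [[-0.06,0,0],[0,0,0]],
  [[-0.12,0,0],[0,0,0]],
  [[-0.18,0,0],[0,0,0]],
  [[-0.24,0,0],[0,0,0]],
  [[-0.3,0,0],[0,0,0]],
])

```text
t: 10.4
tool_pos: [0.5797, -0.0005, 0.0836]
orientation: [2.126, 2.313, 0.0]
force: [-0.7, 1.1, 1.2]
opening: 0.0933
gripper_force: 0.8
```

Run:
```python
from h import *
c=shot("wrist"); s=robot.read_state(); print(s["tool_pos"],s["force"])
c=shot("top"); img=c["frame"][:,:,::-1]; a=img[130:270,220:470]
b=load("wrist")["frame"][180:400,150:500,::-1]
cv2.imwrite('pics/c4.png',np.vstack([cv2.resize(a,(500,280)),cv2.resize(b,(500,314))]))
```

```text
[ 0.57982862 -0.00220507  0.08361887] [ 0.00727263 -1.27611699  0.55845187]
```

View pics/c4.png

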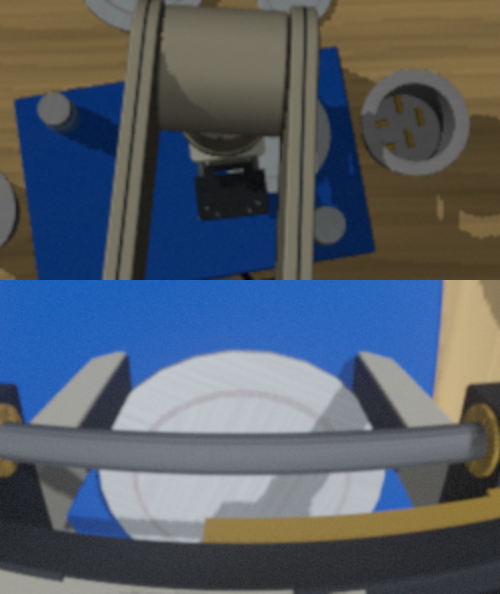

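The cover moves along in the cradle of the two fingers, with its rear edge at wrist pixel (321,229). I check the offset to the pot.

Run:
```python
from h import *
c=load("wrist"); e=world(c,321.5,229,.09,True); s=np.array([.5798,-.0010])
d=np.array([.084,-.9965]); C=e[:2]+.066*d; P=np.array([.597,-.221])
n=np.array([.9965,.084]); print(e,C,"ahead of TCP",(C-s)@d,"lat cover/TCP",(C-s)@n,"to pot: fwd",(P-C)@d,"lat",(P-C)@n)
```

```text
[0.58   0.0112 0.09  ] [ 0.585544 -0.054569] ahead of TCP 0.05386400450000001 lat cover/TCP 0.001224099999999971 to pot: fwd 0.1668107955 lat -0.0025642999999999794
```

jog_arm([
  [[-0.06,0,0],[0,0,0]],
  [[-0.12,-0.002,0],[0,0,0]],
  [[-0.18,-0.004,0],[0,0,0]],
  [[-0.24,-0.006,0],[0,0,0]],
  [[-0.3,-0.008,0],[0,0,0]],
])

```text
t: 11.0
tool_pos: [0.583, -0.0605, 0.0836]
orientation: [-2.126, -2.313, 0.0]
force: [-0.1, 0.4, -0.5]
opening: 0.093
gripper_force: 0.4
```

jog_arm([
  [[-0.05,0,0],[0,0,0]],
  [[-0.1,0,0],[0,0,0]],
  [[-0.15,-0.002,0],[0,0,0]],
  [[-0.2,-0.002,0],[0,0,0]],
  [[-0.25,-0.004,0],[0,0,0]],
])

```text
t: 11.5
tool_pos: [0.5867, -0.11, 0.0838]
orientation: [2.125, 2.313, 0.0]
force: [1.3, -0.0, 0.9]
opening: 0.0932
gripper_force: 0.6
```

jog_arm([
  [[-0.03,0,0],[0,0,0]],
  [[-0.06,0,0],[0,0,0]],
  [[-0.09,0,0],[0,0,0]],
  [[-0.12,0,0],[0,0,0]],
  [[-0.15,0,0],[0,0,0]],
])

```text
t: 12.0
tool_pos: [0.5891, -0.1395, 0.0836]
orientation: [-2.125, -2.314, 0.0]
force: [0.9, 0.9, -0.0]
opening: 0.0929
gripper_force: 0.5
```

Run:
```python
from h import *
c=shot("wrist"); s=robot.read_state(); print(s["tool_pos"],s["force"])
P=np.array([.597,-.221]);d=np.array([.084,-.9965]);n=np.array([.9965,.084]);t=np.array(s["tool_pos"][:2])
print((P-t)@d-.0539,(P-t)@n)
c=shot("top"); a=c["frame"][130:270,300:470,::-1]
b=load("wrist")["frame"][180:400,150:500,::-1]
cv2.imwrite('pics/c5.png',np.vstack([cv2.resize(a,(340,280)),cv2.resize(b,(340,280))]))
```

```text
[ 0.58915411 -0.14045282  0.08368841] [ 0.08989439 -0.68539108 -0.99180929]
0.027024316450096078 0.0010524618379054813
```

View pics/c5.png

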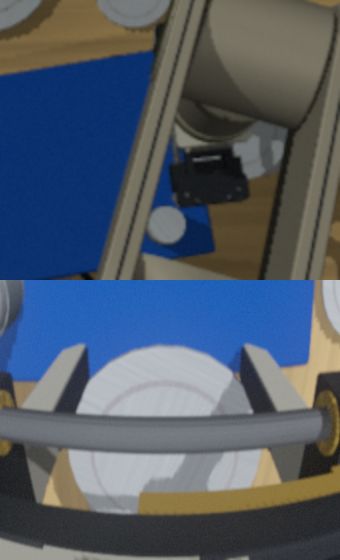

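The cover is still cradled and now partly over the pot, with 27 mm to go. That was my tenth picture, so from here I use numbers only.

jog_arm([
  [[-0.02,0.002,0],[0,0,0]],
  [[-0.04,0.003,0],[0,0,0]],
  [[-0.06,0.004,0],[0,0,0]],
  [[-0.08,0.004,0],[0,0,0]],
  [[-0.1,0.004,0],[0,0,0]],
])

```text
t: 12.6
tool_pos: [0.5917, -0.1594, 0.0837]
orientation: [2.125, 2.313, 0.0]
force: [0.6, 0.7, -0.3]
opening: 0.0933
gripper_force: 0.3
```

jog_arm([
  [[-0.008,0,0],[0,0,0]],
  [[-0.016,0,0],[0,0,0]],
  [[-0.024,0,0],[0,0,0]],
  [[-0.032,0,0],[0,0,0]],
])

```text
t: 13.0
tool_pos: [0.5921, -0.1655, 0.0836]
orientation: [-2.125, -2.313, 0.0]
force: [-0.4, 0.8, -0.0]
opening: 0.0932
gripper_force: 0.0
```

```bash
cat > chk.py <<'E'
from h import *
s=robot.read_state(); c=shot("wrist"); print(s["t"],s["tool_pos"],s["force"].round(1))
P=np.array([.597,-.221]);d=np.array([.084,-.9965]);n=np.array([.9965,.084]);t=np.array(s["tool_pos"][:2])
print("remaining if in contact",(P-t)@d-.0539,(P-t)@n)
# rear edge of cover: saturation transition down the column u~321
hsv=cv2.cvtColor(c["frame"],cv2.COLOR_RGB2HSV)
for u in (300,320,340):
    col=hsv[190:270,u,1].astype(int); v=190+np.argmax(col<90)
    e=[world(c,u,v-.5,z,True) for z in (.09,.082)]; print(u,v,[(P-q[:2])@d-.066 for q in e])
E
python3 chk.py
```

```text
13.0 [ 0.5920666  -0.16550423  0.0836043 ] [-0.4  0.8 -0. ]
remaining if in contact 0.001815939333754124 0.0002544842839365558
300 218 [np.float64(0.007956399999999988), np.float64(0.0052910500000000055)]
320 217 [np.float64(0.00855235), np.float64(0.005936250000000018)]
340 215 [np.float64(0.009746199999999983), np.float64(0.007187749999999979)]
```

Contact force has vanished, so the cover has probably dropped in. I back off, lift and measure.

jog_arm([
  [[0.03,0,0],[0,0,0]],
  [[0.06,0,-0.05],[0,0,0]],
  [[0.06,0,-0.3],[0,0,0]],
  [[0.2,0,-0.55],[0,0,0]],
  [[0.4,0,-0.6],[0,0,0]],
])

```text
t: 13.55
tool_pos: [0.5877, -0.087, 0.2105]
orientation: [2.124, 2.304, 0.006]
force: [2.0, 0.1, -0.2]
opening: 0.0933
gripper_force: 0.0
```

jog_arm([
  [[0.2,0,0],[0,0,0]],
  [[0.4,0,0],[0,0,0]],
  [[0.6,0,0],[0,0,0]],
  [[0.8,0,0],[0,0,0]],
  [[0.9,0,0],[0,0,0]],
])

```text
t: 14.05
tool_pos: [0.5694, 0.0974, 0.2048]
orientation: [2.122, 2.316, 0.002]
force: [0.9, -0.9, -0.6]
opening: 0.0931
gripper_force: 0.0
```

```bash
cat > fin.py <<'E'
from h import *
for n,(u0,v0) in (("top",(428,191)),("scene",None or (263,275))):
    c=shot(n); img=c["frame"][:,:,::-1]; hsv=cv2.cvtColor(img,cv2.COLOR_BGR2HSV)
    if n=="scene": u0,v0=map(int,pix(c,(.597,-.221,.082)))
    print(n,u0,v0,hsv[v0,u0])
    lo=int(hsv[v0,u0,2])
    for th in (lo-45,lo-30,lo-60):
        g=cv2.inRange(hsv,(0,0,max(th,40)),(180,60,255)); l=cv2.connectedComponents(g)[1]
        k=(l==l[v0,u0]).astype(np.uint8); ct=max(cv2.findContours(k,0,1)[0],key=len)[:,0]
        for z in (.082,.088):
            w=np.array([world(c,*q,z)[:2]*1000 for q in cv2.convexHull(ct)[:,0].astype(float)],np.float32)
            print(z,k.sum(),np.round(np.hstack(cv2.fitEllipse(w)),1))
s=robot.read_state();print(s["t"],s["tool_pos"])
E
python3 fin.py
```

```text
top 428 191 [ 96  10 125]
0.082 2673 [ 596.6 -217.4  132.1  132.4   13.9]
0.088 2673 [ 595.6 -216.1  131.3  131.7   15.2]
0.082 2637 [ 596.9 -217.6  131.4  131.8  142.5]
0.088 2637 [ 596.  -216.4  130.6  131.1  146.9]
0.082 2673 [ 596.6 -217.4  132.1  132.4   13.9]
0.088 2673 [ 595.6 -216.1  131.3  131.7   15.2]
scene 262 276 [108  18 166]
0.082 2809 [ 595.3 -218.4  130.7  131.7   86. ]
0.088 2809 [ 597.2 -220.1  129.9  130.9   85.6]
0.082 2750 [ 595.5 -218.2  129.7  130.1   94.3]
0.088 2750 [ 597.4 -219.9  129.   129.3   90.5]
0.082 2872 [ 595.6 -218.6  131.7  133.6  112.4]
0.088 2872 [ 597.5 -220.2  131.   132.8  113. ]
14.15 [0.56957198 0.09709394 0.2046192 ]
```

Run:
```python
from h import *
def fit(c,img,u0,v0,zs,th,off=(0,0),k=1):
    hsv=cv2.cvtColor(img,cv2.COLOR_BGR2HSV)
    g=cv2.inRange(hsv,(0,0,th),(180,60,255)); l=cv2.connectedComponents(g)[1]
    m=(l==l[v0,u0]).astype(np.uint8); ct=max(cv2.findContours(m,0,1)[0],key=len)[:,0]
    for z in zs:
        w=np.array([world(c,(q[0]+.5)/k-.5+off[0],(q[1]+.5)/k-.5+off[1],z)[:2]*1000 for q in cv2.convexHull(ct)[:,0].astype(float)],np.float32)
        print(z,m.sum(),np.round(np.hstack(cv2.fitEllipse(w)),1))
T=load("top");S=load("scene")
print("cover start: top, scene"); fit(T,cv2.imread('pics/top1.png'),315,203,(.084,.09),90); fit(S,cv2.imread('pics/scene1.png'),317,184,(.084,.09),120)
print("narrow: top, scene"); fit(T,cv2.imread('pics/top1.png'),220,236,(.078,),90)
print("pot t3"); im=cv2.imread('pics/t3.png')
for th in(70,85,100): fit(T,im,615,170,(.078,),th,(170,130),2.6)
```

```text
cover start: top, scene
0.084 2611 [576.6  37.8 131.  131.6  12.8]
0.09 2611 [575.9  37.6 130.3 130.9  10.3]
0.084 2039 [572.2  41.  130.6 131.3  65.7]
0.09 2039 [574.3  37.7 129.9 130.4  65. ]
narrow: top, scene
0.078 1723 [510.1 299.6 120.8 122.5  66.1]
pot t3
0.078 11871 [ 595.7 -219.3  123.2  124.1    5.2]
0.078 7245 [ 595.8 -219.5  123.   123.7  159.7]
0.078 6325 [ 596.6 -219.5  121.5  122.1   37.3]
```

Both cameras agree on a seated height: the two-view mismatch is smallest near z=0.082. The cover is about 2 mm off the pot centre, within the play. I press lightly on its rear with closed fingers to confirm it is level.

jog_arm([
  [[-0.15,0,0],[0,0,0]],
  [[-0.3,0,0],[0,0,0]],
  [[-0.45,0,0],[0,0,0]],
  [[-0.6,0,0],[0,0,0]],
  [[-0.72,0,0],[0,0,0]],
], hand=1)

```text
t: 14.65
tool_pos: [0.5821, -0.0522, 0.2043]
orientation: [2.126, 2.312, -0.0]
force: [0.8, -0.0, -0.9]
opening: 0.0577
gripper_force: 0.0
```

jog_arm([
  [[-0.18,0,0],[0,0,0]],
  [[-0.36,0,0],[0,0,0]],
  [[-0.54,0,0.1],[0,0,0]],
  [[-0.72,0,0.25],[0,0,0]],
  [[-0.72,0,0.45],[0,0,0]],
])

```text
t: 15.15
tool_pos: [0.5957, -0.1993, 0.1157]
orientation: [2.126, 2.304, 0.001]
force: [0.8, -0.5, -0.2]
opening: 0.0177
gripper_force: 0.0
```

jog_arm([
  [[0,0,0.03],[0,0,0]],
  [[0,0,0.06],[0,0,0]],
  [[0,0,0.075],[0,0,0]],
  [[0,0,0.085],[0,0,0]],
  [[0,0,0.085],[0,0,0]],
])

```text
t: 15.65
tool_pos: [0.5954, -0.1931, 0.0983]
orientation: [2.123, 2.313, 0.001]
force: [0.1, 0.0, 0.4]
opening: 0.0002
gripper_force: 0.0
```

jog_arm([
  [[0,0,0.02],[0,0,0]],
  [[0,0,0.04],[0,0,0]],
  [[0,0,0.06],[0,0,0]],
  [[0,0,0.07],[0,0,0]],
  [[0,0,0.07],[0,0,0]],
])

```text
t: 16.15
tool_pos: [0.5943, -0.1933, 0.0825]
orientation: [-2.125, -2.313, 0.0]
force: [-0.1, 0.2, 0.1]
opening: 0.0006
gripper_force: 0.0
```

jog_arm([
  [[0,0,0.004],[0,0,0]],
  [[0,0,0.008],[0,0,0]],
  [[0,0,0.012],[0,0,0]],
  [[0,0,0.012],[0,0,0]],
])

```text
t: 16.55
tool_pos: [0.5946, -0.1934, 0.0823]
orientation: [2.125, 2.313, 0.0]
force: [-6.9, 2.2, 14.4]
opening: 0.0006
gripper_force: 7.4
```

Contact came at z≈0.082, so the cover is seated. Lift away and hand in.

jog_arm([
  [[0,0,-0.02],[0,0,0]],
  [[0,0,-0.1],[0,0,0]],
  [[0,0,-0.3],[0,0,0]],
  [[0,0,-0.5],[0,0,0]],
  [[0,0,-0.6],[0,0,0]],
])

```text
t: 17.05
tool_pos: [0.5961, -0.194, 0.2058]
orientation: [2.122, 2.309, 0.003]
force: [0.6, -1.0, 0.6]
opening: 0.0003
gripper_force: 0.0
```

jog_arm([
  [[0.2,0,0],[0,0,0]],
  [[0.4,0,0],[0,0,0]],
  [[0.6,0,0],[0,0,0]],
  [[0.8,0,0],[0,0,0]],
  [[0.9,0,0],[0,0,0]],
])

```text
t: 17.55
tool_pos: [0.579, -0.011, 0.2013]
orientation: [2.123, 2.315, 0.002]
force: [-0.7, -0.1, -0.3]
opening: 0.0006
gripper_force: 0.0
```

jog_arm([
  [[0,0,0],[0,0,0]],
  [[0,0,0],[0,0,0]],
  [[0,0,0],[0,0,0]],
])

```text
t: 17.85
tool_pos: [0.5795, -0.015, 0.2006]
orientation: [2.126, 2.312, -0.0]
force: [-0.4, -0.0, -0.4]
opening: 0.0003
gripper_force: 0.0
```

```bash
python3 fin.py | grep -v "^0.088"
```

```text
top 428 191 [100  12 123]
0.082 4551 [ 745.1 -605.4  460.5  686.4    0. ]
0.082 4224 [ 666.  -441.4  295.8  332.9    0. ]
0.082 4699 [ -33.6  859.4  866.4 2697.3   34.3]
scene 262 276 [110  18 166]
0.082 2751 [ 595.5 -218.4  130.5  131.4   88.1]
0.082 2699 [ 595.7 -218.2  129.5  129.9   87.6]
0.082 2853 [ 595.7 -218.5  131.6  133.8  115.2]
17.95 [ 0.57939638 -0.01518955  0.20036948]
```

```bash
python3 -c "
from h import *
print(robot.close_job())"
```

```text
the job is handed in; nothing more can be done
None
```

The job is handed in: the tyre lever lies flat on the bench, and the cover was slid across and sits seated in the wide pot, about 2 mm off centre by my measurement; the hand-in call gave no verdict, and I did not re-measure the jar, tin, brake lever or feeler gauge at the end.

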